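# Read the code label of the green-banded sample bottle

### The job

Pick up the hand-held code reader from its black mat and hold it level in front of the sample bottle whose label has a green band, window squarely facing the middle of the label from about 8 cm, still for at least one second. Do not read the blue- or orange-banded bottles, and push no bottle out of place. Then lay the reader gently back on the middle of its mat, on its underside, and let go.

Things in the scene. Friction and masses are not known exactly. Their poses are not given: they have to be found in the camera images.
- scanner: Hand-held code reader: a bar 150 mm long lying on its flat underside. White handle (x = -75 to 34 mm) 34 wide, 40 high; grey head (x = 34 to 75) 46 wide, 44 high, dark red window at its end. 0.1 to 0.2 kg. Origin: centre of the underside, half way along; x points to the window, z up. Grip it across the handle near the origin, 24 mm above the underside. The blue key on top is only for looks.
- read_point (a point): Point carried by the reader: 80 mm straight ahead of the window on its line of sight, that is at x = 155 mm, y = 0, z = 22 mm in the reader's frame. It should lie on the middle of the label while reading. Axes as the reader's.
- label_green (a point): Middle of the green-banded white label (46 mm high, 60 mm round), 44 mm above the worktop, on the robot's side of an upright glass milk bottle (diameter 74, height 136, pale cap); black bars under the band. x points into the bottle, whose axis is 38 mm behind; the label faces along -x, within 0.35 rad of straight back toward the robot's side; z up.
- label_blue (a point): The same on the bottle with the blue band: a bystander. The three bottles stand in a row, in any order.
- label_orange (a point): The same on the bottle with the orange band: a bystander.
- mat: Black rubber mat with a thin grey outline, 190 x 110 x 6 mm, fixed to the worktop. Origin: centre of its underside, on the worktop; its top is 6 mm higher. x along its length.
Not all that is in view belongs to the job. What is shaped like the scanner but brown or purple is not meant.

How it is judged (in metres and radians):
On the way:
1. the reader is held still for 1 s, aimed squarely at the middle of the green-banded label from about 8 cm (x of read_point in the frame of label_green between -0.035 and 0.035 m and y of read_point in the frame of label_green between -0.02 and 0.02 m and z of read_point in the frame of label_green between -0.02 and 0.02 m and x of scanner in the frame of label_green below -0.08 m and angle between the x axis of scanner and the x axis of label_green, either way round below 0.26 rad and angle between scanner's own z axis and vertical below 0.26 rad and linear speed of scanner below 0.03 m/s and angular speed of scanner below 0.3 rad/s), for 1 s.
At the end, for the whole second after the job is handed in: After the reading (aim within 20 mm across, 35 mm in distance and 15 degrees, still for 1 s), the reader lies at rest on its underside on the mat, its origin within 35 mm of the mat's centre, and all three labels are within 15 mm of where they began (horizontal distance between scanner and mat below 0.035 m and z of scanner in the frame of mat between 0.003 and 0.01 m and angle between scanner's own z axis and vertical below 0.1 rad and linear speed of scanner below 0.02 m/s and distance of each of label_green, label_blue, label_orange from where it was at the start of the episode below 0.015 m); the robot touches nothing.
It fails at once if a bottle is shifted or knocked (its label moves more than 15 mm) (distance of any of label_green, label_blue, label_orange from where it was at the start of the episode above 0.015 m).
It fails at once if the reader is held still, aimed at the middle of the blue- or orange-banded label ((distance between read_point and label_blue below 0.02 m and angle between the x axis of scanner and the x axis of label_blue, either way round below 0.26 rad and linear speed of scanner below 0.01 m/s) or (distance between read_point and label_orange below 0.02 m and angle between the x axis of scanner and the x axis of label_orange, either way round below 0.26 rad and linear speed of scanner below 0.01 m/s)).
It fails at once if the reader is let fall: free of the fingers and moving fast, well above the mat (z of scanner in the frame of mat above 0.02 m and contact force between the fingers and scanner below 0.05 N and linear speed of scanner above 0.3 m/s).
It also fails if it takes over 51 s, if anything falls off the work surface, if the arm or the gripper's body presses on something with over 40 N, if the wrist force passes 120 N, or if a joint passes its speed limit or range.

### The arm

A 6-joint arm with a two-finger parallel gripper is mounted at the origin on a cart in front of the work surface, level with it; the furniture and walls round the work are solid. World frame = base frame: x ahead of the robot, y to its left, z up, the work surface at z = 0. Lengths are in mm, angles in rad, forces in N, time in s.
With the tool pointing down it reaches from about 275 to 750 mm from the base axis. Payload 10.2 kg.
Tool frame: the origin (TCP) lies between the finger pads; the fingertips stand 22 mm ahead of it and the grasp point (between the pads) lies 3 mm ahead of it (ctrl.nose_length is the distance from the TCP to the fingertips, in mm); y points along the fingers, z is the direction in which the jaws open and shut, and the axes are right-handed (so a half turn about y gives the same grasp; the last joint's range is limited). The gripper opens to 85 mm and grips with 20 to 120 N. Pads are 22 mm wide; open, the fingers measure 114 mm over their backs; the gripper's body (76 mm by 85 mm) begins 54 mm behind the grasp point. The pads swing forward as they close: fully open they stand 13 mm farther back than shut.
Start: joints at [1.097, 0.313, 1.498, -0, 1.331, -0.223], TCP at [130.307, 508.578, 224.894] pointing down, gripper open.
Joint ranges: [-2.94, 2.94], [-0.97, 2.17], [0.19, 2.56], [-1.23, 4.37], [0.02, 3.11], [-2.88, 2.88]. Speed limits (rad/s): [2.39, 2.39, 3.01, 3.14, 3.14, 3.14].

### API

Orientations are given as a unit quaternion [w, x, y, z].
In Python, from rig import ctrl, eyes, models gives the robot as it stands.
- The arm moves only by the shell command python3 -m crank 'ROWS' [FORCE]. ROWS is JSON, a list of rows, each an object with "dp": the shift along the tool's x, y, z in mm, a list of three; "roll": the turn about the tool's y in rad; "gripper": the closure in counts, from 0 (fully open) to 255 (shut). A call has 1 to 10 rows; each row is the pose to reach, as a shift and turn from the pose commanded when the call began, along the tool's axes at that moment; what a row does not reach only later rows make up. A row lasts 1/12 s, in which the tool goes at most 41.7 mm and 7.16 degrees, less where a joint would pass 70% of its speed; a pose out of reach is approached as far as the arm can. A call with a gripper value outside its range is refused whole. The fingers move at their own pace and stop on an object; FORCE is the grip in N (left out, the last holds). Time passes only in rows, so rows that repeat a pose let the fingers close. It gives the time, the measured TCP pose, the force and the opening at its end, in the units of the state.
- ctrl.sense(): the state, without advancing time (a new reading comes with each control period).
- eyes.capture(name): name is "scene" or "side" or "wrist"; returns a dict with "color" (480x640x3 uint8, red, green, blue), "fx", "fy", "cx", "cy" (pixels), "distortion" ([k1, k2, p1, p2, k3] as OpenCV has them; the pictures are not rectified), "R" (3x3) and "t" (3): a world point X has camera coordinates R X + t. Camera axes: x right, y down, z forward; pixel columns grow to the right and rows downward; lengths in mm; the calibration is good to about 2 mm. A picture is of the moment at which its call begins. There is no depth.
- ctrl.finish_job(): hands the job in, once; it reports no verdict.
Trained networks look in a picture, given as the dict that the camera call returned (one of the last four; its "shot" number tells which), for a name from the list of things; names that differ only in an ending like _2 or _b are one class to them, and where a whole thing is asked for, a point or a joint stands for the part that bears it (a point fixed in the world has none). Each returns a list of dicts, best first, with "confidence" (0 to 1); they miss things now and then, are a little off and sometimes report something else, mostly with a low value. They report only what shows in the picture. A call takes as long as a camera call. They do not tell look-alikes from the thing itself.
- models.spot_in(picture, label): "extent" ([centre column, centre row, width, height] in pixels, round what is visible of it).
- models.spot_point(picture, label): "centre" ([column, row] in pixels: a listed point, or the origin of a listed thing).
The state is a dict: "time_s": time; "joints": joint angles; "dq": joint speeds; "tau": joint torques, N m; "eef_pos": TCP position; "ee_rot": TCP orientation; "force": force on the tool from outside, world axes, zero at the start; "wrist_torque": the same for the moment, N m; "grip_width": opening from 0.0 (shut) to 1.0 (fully open).
Only numpy, scipy, OpenCV 4.12 (cv2) and the standard library are available. Lean on these libraries where they do the work, as an engineer would, in place of code of your own. Each camera call takes 0.05 s, during which the arm holds its last target. There are 200 camera calls.

## Working session

There is one attempt and no reset: what is moved stays moved. The work goes in short steps, Python scripts to look and compute and a shell command to move; the robot and the scene stay as the last step left them, time stands still between calls to the robot, and variables do not carry over. Pictures are saved under pics/ and viewed, about 8 in all and at most 12, crops included, and the job is handed in when it is done.

```bash
ls; mkdir -p pics; cat > h.py <<'E'
import numpy as np, cv2
from rig import ctrl, eyes, models
from scipy.spatial.transform import Rotation as Ro
def K(p): return np.array([[p['fx'],0,p['cx']],[0,p['fy'],p['cy']],[0,0,1.]])
def ray(p,uv):
    q=cv2.undistortPoints(np.array([[uv]],float),K(p),np.array(p['distortion'],float))[0,0]
    R=np.array(p['R']);t=np.array(p['t']); d=R.T@np.array([q[0],q[1],1]); return -R.T@t,d/np.linalg.norm(d)
def onz(p,uv,z):
    o,d=ray(p,uv); return o+d*(z-o[2])/d[2]
def tri(a,ua,b,ub):
    o1,d1=ray(a,ua);o2,d2=ray(b,ub)
    s=np.linalg.lstsq(np.c_[d1,-d2],o2-o1,rcond=None)[0]
    x,y=o1+s[0]*d1,o2+s[1]*d2; return (x+y)/2,np.linalg.norm(x-y)
def proj(p,X):
    return cv2.projectPoints(np.atleast_2d(np.array(X,float)),cv2.Rodrigues(np.array(p['R'],float))[0],np.array(p['t'],float),K(p),np.array(p['distortion'],float))[0][:,0]
def save(p,n,box=None,s=1):
    im=p['color'][...,::-1]
    if box: im=im[box[1]:box[3],box[0]:box[2]]
    cv2.imwrite('pics/'+n,cv2.resize(im,None,fx=s,fy=s,interpolation=cv2.INTER_CUBIC))
def pose():
    s=ctrl.sense(); q=s['ee_rot']; return np.array(s['eef_pos']),Ro.from_quat([q[1],q[2],q[3],q[0]]).as_matrix(),s
E
python3 - <<'E'
from h import *
np.set_printoptions(precision=1,suppress=True)
P={}
for n in('scene','side','wrist'):
    p=P[n]=eyes.capture(n); save(p,n+'0.png')
    for l in('scanner','mat','label_green','label_blue','label_orange'):
        print(n,l,[(round(d['confidence'],2),np.round(d['centre']).tolist(), onz(p,d['centre'],{'scanner':6,'mat':0}.get(l,44))) for d in models.spot_point(p,l)[:4]])
x,R,s=pose();print(x,R,s['time_s'],s['grip_width'],s['force'])
E
```

```text
pics
scene scanner [(0.94, [350.0, 301.0], array([ 430.9, -127.2,    6. ])), (0.86, [389.0, 236.0], array([ 469.9, -354.4,    6. ])), (0.62, [414.0, 198.0], array([ 495.7, -527.8,    6. ]))]
scene mat [(0.95, [390.0, 242.0], array([ 461.1, -343.4,    0. ]))]
scene label_green []
scene label_blue [(0.8, [298.0, 233.0], array([ 620.8, -196. ,   44. ]))]
scene label_orange [(0.85, [232.0, 276.0], array([641.9,  -7.4,  44. ]))]
side scanner [(0.91, [283.0, 297.0], array([ 467.3, -334. ,    6. ])), (0.81, [283.0, 350.0], array([ 485.3, -536.9,    6. ])), (0.55, [278.0, 258.0], array([ 437.2, -138.4,    6. ]))]
side mat [(0.56, [283.0, 298.0], array([ 467.9, -330.8,    0. ]))]
side label_green [(0.91, [354.0, 213.0], array([652., 100.,  44.]))]
side label_blue [(0.77, [347.0, 259.0], array([ 622. , -199.4,   44. ]))]
side label_orange []
wrist scanner []
wrist mat []
wrist label_green []
wrist label_blue []
wrist label_orange []
[130.3 508.6 224.9] [[ 1.  -0.   0.2]
 [-0.2 -0.   1. ]
 [-0.  -1.  -0. ]] 0.9 0.9999810385601722 [0.1 0.5 0.5]
```

View pics/scene0.png

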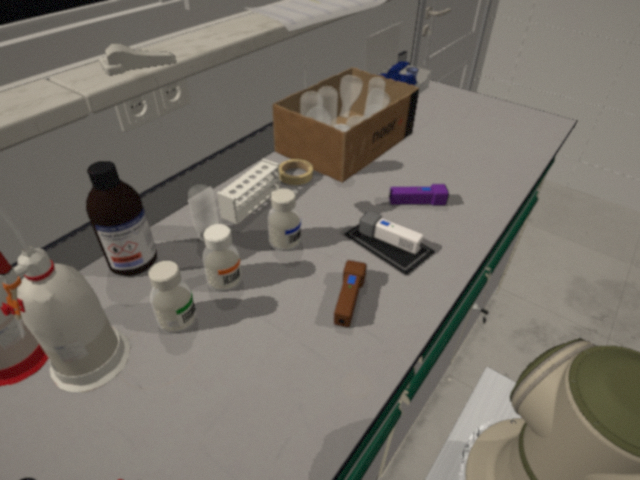

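View pics/side0.png

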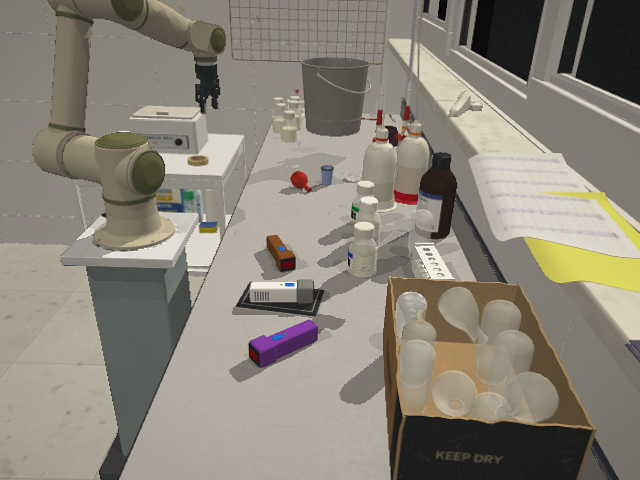

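Choice of scanner: the brown bar at scene (350,301) and the purple one at (414,198) are look-alikes. The white one on the black mat, at scene (389,236) and side (283,297), is the reader, with its head toward +x. The green bottle is at scene (173,300) and side (360,205).

```bash
cat >> h.py <<'E'
np.set_printoptions(precision=1,suppress=True)
def to(tgt,yaw=None):
    x,R,s=pose(); print('t',round(s['time_s'],2),'pos',x,'yaw of tool x',round(np.arctan2(R[1,0],R[0,0]),3),'dp',R.T@(np.array(tgt)-x),'tilt',R[2])
E
python3 - <<'E'
from h import *
a=eyes.capture('scene');b=eyes.capture('side')
def near(p,l,uv): 
    c=[d['centre'] for d in models.spot_point(p,l)]
    return min(c,key=lambda q:np.hypot(q[0]-uv[0],q[1]-uv[1])) if c else None
for l,u,v in(('scanner',(389,236),(283,297)),('mat',(390,242),(283,298)),('label_green',(186,312),(354,213)),('label_blue',(298,233),(347,259)),('label_orange',(232,276),(366,225))):
    q,r=near(a,l,u),near(b,l,v); print(l,q,r,tri(a,q,b,r) if q and r else '')
for n,p in(('scene',a),('side',b)):
    hsv=cv2.cvtColor(p['color'],cv2.COLOR_RGB2HSV)
    m=cv2.inRange(hsv,(45,90,50),(80,255,255)); k,_,st,c=cv2.connectedComponentsWithStats(m)
    print(n,[(st[i].tolist(),c[i].round(1).tolist()) for i in range(1,k) if 4<st[i,4]<300])
to((465,-337,230))
E
```

```text
scanner [389.6, 236.0] [283.5, 295.5] (array([ 467.3, -344. ,   16. ]), np.float64(4.938110178127165))
mat [385.4, 242.1] [282.8, 296.8] (array([ 466.8, -330.8,    4.8]), np.float64(0.14418347899098832))
label_green [193.1, 310.4] [355.9, 212.3] (array([649.6,  99.1,  41.6]), np.float64(17.941601908488757))
label_blue [297.3, 233.9] None 
label_orange [234.3, 274.1] [351.3, 233.2] (array([643.9, -19.7,  34.9]), np.float64(10.027890047732035))
scene [([176, 298, 16, 16, 75], [184.0, 307.1])]
side [([184, 190, 10, 10, 88], [188.3, 194.8]), ([352, 205, 7, 7, 28], [354.9, 208.6])]
t 1.5 pos [130.3 508.6 224.9] yaw of tool x -0.251 dp [ 534.1   -5.1 -736.1] tilt [-0. -1.  0.]
```

```bash
R='';python3 -m crank '[{"dp":[534,0,-736]},{"dp":[534,0,-736]},{"dp":[534,0,-736]},{"dp":[534,0,-736]},{"dp":[534,0,-736]},{"dp":[534,0,-736]},{"dp":[534,0,-736]},{"dp":[534,0,-736]},{"dp":[534,0,-736]},{"dp":[534,0,-736]}]' 60; python3 -c "
from h import *
to((465,-337,200))"
```

```text
t 1.5 pos [130.3 508.6 224.9] yaw of tool x -0.251 dp [ 534.1   24.9 -736.1] tilt [-0. -1.  0.]$[0]: bad value
```

```bash
python3 -m crank '[{"dp":[534,0,-736],"roll":0,"gripper":0},{"dp":[534,0,-736],"roll":0,"gripper":0},{"dp":[534,0,-736],"roll":0,"gripper":0},{"dp":[534,0,-736],"roll":0,"gripper":0},{"dp":[534,0,-736],"roll":0,"gripper":0},{"dp":[534,0,-736],"roll":0,"gripper":0},{"dp":[534,0,-736],"roll":0,"gripper":0},{"dp":[534,0,-736],"roll":0,"gripper":0},{"dp":[534,0,-736],"roll":0,"gripper":0},{"dp":[534,0,-736],"roll":0,"gripper":0}]' 60; python3 -c "
from h import *
to((465,-337,200))"
```

```text
time_s: 2.33
eef_pos: [283.7, 119.5, 225.2]
ee_rot: [0.702, -0.701, 0.088, -0.089]
force: [1.4, 0.8, 1.4]
grip_width: 0.996
t 2.33 pos [283.7 119.5 225.2] yaw of tool x -0.25 dp [ 288.7   25.5 -397.3] tilt [ 0. -1.  0.]
```

```bash
python3 -m crank '[{"dp":[289,10,-397],"roll":0,"gripper":0},{"dp":[289,10,-397],"roll":0,"gripper":0},{"dp":[289,10,-397],"roll":0,"gripper":0},{"dp":[289,10,-397],"roll":0,"gripper":0},{"dp":[289,10,-397],"roll":0,"gripper":0},{"dp":[289,10,-397],"roll":0,"gripper":0},{"dp":[289,10,-397],"roll":0,"gripper":0},{"dp":[289,10,-397],"roll":0,"gripper":0},{"dp":[289,10,-397],"roll":0,"gripper":0},{"dp":[289,10,-397],"roll":0,"gripper":0}]' ; python3 -m crank '[{"dp":[0,0,0],"roll":0,"gripper":0},{"dp":[0,0,0],"roll":0,"gripper":0}]';  python3 - <<'E'
from h import *
to((465,-337,200))
p=eyes.capture('wrist'); save(p,'w1.png')
print('cam',ray(p,(320,240)))
for l,z in(('scanner',6),('mat',0)):
  for d in models.spot_point(p,l): print(l,d['confidence'],d['centre'],onz(p,d['centre'],z))
E
```

```text
time_s: 3.17
eef_pos: [437.8, -268.0, 216.3]
ee_rot: [-0.702, 0.702, -0.089, 0.089]
force: [0.3, 0.1, 0.1]
grip_width: 0.999
time_s: 3.33
eef_pos: [437.5, -267.0, 215.5]
ee_rot: [0.702, -0.701, 0.09, -0.089]
force: [0.2, 1.0, 0.1]
grip_width: 0.999
t 3.33 pos [ 437.5 -267.   215.5] yaw of tool x -0.253 dp [ 44.2  15.3 -60.9] tilt [-0. -1.  0.]
cam (array([ 368.7, -248.7,  364.5]), array([ 0.3, -0.1, -1. ]))
scanner 0.8 [99.2, 305.3] [ 486.3 -523.6    6. ]
scanner 0.77 [449.1, 170.8] [ 438.9 -139.1    6. ]
mat 0.83 [256.3, 242.5] [ 462.9 -339.     0. ]
```

View pics/w1.png

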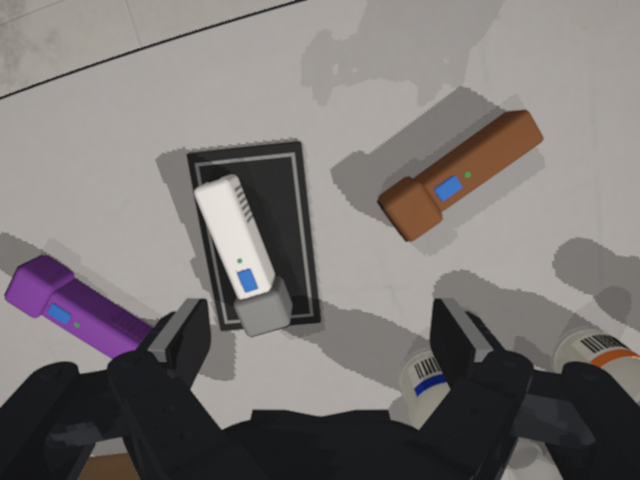

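The white reader lies on the mat, tail at (217,181), head at (265,310). The brown bar is at (460,175) and the purple one at (80,305). The blue-banded bottle shows at (430,385).

```bash
cat >> h.py <<'E'
def handle(p,box):
    x0,y0,x1,y1=box; hsv=cv2.cvtColor(p['color'],cv2.COLOR_RGB2HSV)
    m=np.zeros(hsv.shape[:2],np.uint8); m[y0:y1,x0:x1]=cv2.inRange(hsv,(0,0,195),(180,45,255))[y0:y1,x0:x1]
    m=cv2.morphologyEx(m,cv2.MORPH_CLOSE,np.ones((9,9)))
    k,l,st,c=cv2.connectedComponentsWithStats(m); i=1+np.argmax(st[1:,4]); r=cv2.minAreaRect(cv2.findContours((l==i).astype(np.uint8),0,1)[0][0])
    return st[i],r,cv2.boxPoints(r)
E
python3 - <<'E'
from h import *
p=eyes.capture('wrist')
st,r,b=handle(p,(185,160,300,310)); print(st,r,b)
W=np.array([onz(p,q,46) for q in b]); print(W)
t,h=onz(p,(218,182),46),onz(p,(260,298),46); print(t,h,np.linalg.norm(h-t),np.arctan2(*(h-t)[1::-1]))
M=[onz(p,q,6) for q in ((188,154),(300,142),(321,322),(219,330))]; print('mat corners',np.array(M),np.mean(M,0))
x,R,s=pose(); print(s['time_s'])
E
```

```text
[ 194  181   74  117 3684] ((230.6206817626953, 239.55172729492188), (118.47362518310547, 34.91072082519531), 68.19859313964844) [[192.4 191. ]
 [224.8 178.1]
 [268.8 288.1]
 [236.4 301. ]]
[[ 393.5 -365.9   46. ]
 [ 390.  -335.1   46. ]
 [ 496.6 -327.7   46. ]
 [ 501.9 -361.    46. ]]
[ 391.7 -341.9   46. ] [ 504.3 -338.6   46. ] 112.62708383635616 0.02933101002987843
mat corners [[ 362.1 -373.1    6. ]
 [ 378.3 -267.8    6. ]
 [ 564.4 -295.1    6. ]
 [ 547.  -404.6    6. ]] [ 463.  -335.1    6. ]
3.5333
```

```bash
python3 -m crank '[{"dp":[47,60,-69],"roll":-0.305,"gripper":0},{"dp":[47,60,-69],"roll":-0.305,"gripper":0},{"dp":[47,85,-69],"roll":-0.305,"gripper":0},{"dp":[47,85,-69],"roll":-0.305,"gripper":0},{"dp":[47,85,-69],"roll":-0.305,"gripper":0}]' ; python3 - <<'E'
from h import *
to((466,-346,30))
p=eyes.capture('wrist'); save(p,'w2.png')
for l,z in(('scanner',6),('mat',0)):
  for d in models.spot_point(p,l): print(l,d['confidence'],d['centre'],onz(p,d['centre'],z))
print(proj(p,[[466-75,-350,46],[466+34,-344,46],[466,-346,6],[466,-346,46]]))
E
```

```text
time_s: 3.95
eef_pos: [465.5, -343.2, 130.5]
ee_rot: [0.708, -0.706, -0.018, 0.02]
force: [-0.1, 0.3, 0.6]
grip_width: 1.004
t 3.95 pos [ 465.5 -343.2  130.5] yaw of tool x 0.054 dp [  0.6 100.5  -3. ] tilt [-0. -1.  0.]
scanner 0.77 [312.1, 224.3] [ 465.9 -348.1    6. ]
scanner 0.68 [584.2, 204.9] [ 439.3 -140.8    6. ]
scanner 0.59 [80.8, 236.7] [ 485.  -527.1    6. ]
mat 0.83 [325.2, 219.3] [ 463.  -338.3    0. ]
[[313.7 119.5]
 [314.7 288.5]
 [314.8 224.6]
 [314.2 240.2]]
```

View pics/w2.png

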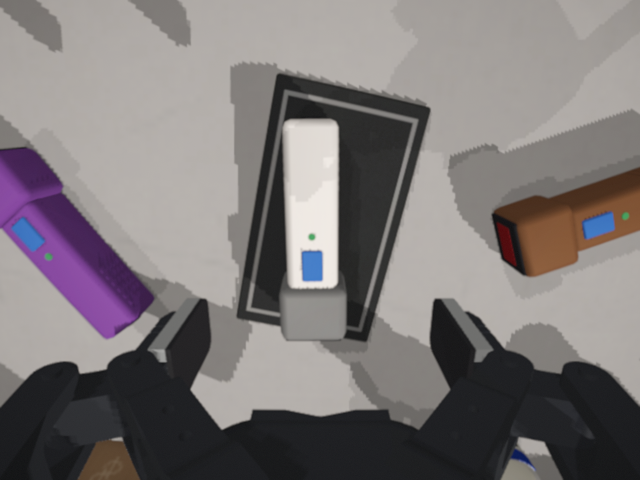

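Reader aligned under the gripper: handle spans (311,119)–(313,288), where z=46 predicted 119.5–288.5, so the height agrees between two views. Descend and grip.

```bash
python3 -m crank '[{"dp":[1,35,-4],"roll":0,"gripper":0},{"dp":[1,70,-4],"roll":0,"gripper":0},{"dp":[1,90,-4],"roll":0,"gripper":0},{"dp":[1,97,-4],"roll":0,"gripper":0},{"dp":[1,97,-4],"roll":0,"gripper":60},{"dp":[1,97,-4],"roll":0,"gripper":120},{"dp":[1,97,-4],"roll":0,"gripper":255},{"dp":[1,97,-4],"roll":0,"gripper":255},{"dp":[1,97,-4],"roll":0,"gripper":255},{"dp":[1,97,-4],"roll":0,"gripper":255}]' 50;python3 -m crank '[{"dp":[0,0,0],"roll":0,"gripper":255},{"dp":[0,0,0],"roll":0,"gripper":255},{"dp":[0,0,0],"roll":0,"gripper":255},{"dp":[0,0,0],"roll":0,"gripper":255}]' 50
```

```text
time_s: 4.93
eef_pos: [467.8, -348.7, 36.4]
ee_rot: [-0.706, 0.708, 0.02, -0.019]
force: [-2.1, 2.2, 8.0]
grip_width: 0.371
time_s: 5.27
eef_pos: [467.8, -348.7, 36.4]
ee_rot: [-0.706, 0.708, 0.02, -0.019]
force: [-2.1, 1.3, 8.5]
grip_width: 0.368
```

```bash
python3 -m crank '[{"dp":[0,-15,0],"roll":0,"gripper":255},{"dp":[0,-35,0],"roll":0,"gripper":255},{"dp":[0,-60,0],"roll":0,"gripper":255},{"dp":[0,-90,0],"roll":0,"gripper":255},{"dp":[0,-115,0],"roll":0,"gripper":255},{"dp":[0,-115,0],"roll":0,"gripper":255}]' 60; python3 - <<'E'
from h import *
p=eyes.capture('wrist'); save(p,'w3.png')
p2=eyes.capture('side'); save(p2,'s3.png',(200,150,440,360),2)
to((430,60,150))
E
```

```text
time_s: 5.77
eef_pos: [468.7, -349.9, 155.4]
ee_rot: [-0.704, 0.71, 0.021, -0.017]
force: [1.0, -0.6, 0.3]
grip_width: 0.363
t 5.87 pos [ 467.3 -348.4  150.2] yaw of tool x 0.054 dp [-15.1  -0.4 409.8] tilt [ 0. -1. -0.]
```

```bash
python3 -c "
import cv2,numpy as np
a=cv2.resize(cv2.imread('pics/w3.png'),(400,300));b=cv2.imread('pics/s3.png');b=cv2.resize(b,(343,300));cv2.imwrite('pics/c3.png',np.hstack([a,b]))"
```

```text
(no output)
```

View pics/c3.png

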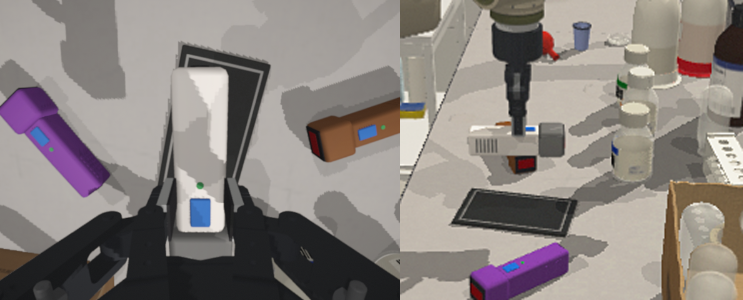

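The reader is held level across the handle, in line with the jaws. Carry it toward the green bottle.

```bash
python3 -m crank '[{"dp":[-15,0,30],"roll":0,"gripper":255},{"dp":[-15,0,70],"roll":0,"gripper":255},{"dp":[-15,0,110],"roll":0,"gripper":255},{"dp":[-15,0,150],"roll":0,"gripper":255},{"dp":[-15,0,190],"roll":0,"gripper":255},{"dp":[-15,0,230],"roll":0,"gripper":255},{"dp":[-15,0,270],"roll":0,"gripper":255},{"dp":[-15,0,310],"roll":0,"gripper":255},{"dp":[-15,0,350],"roll":0,"gripper":255},{"dp":[-15,0,380],"roll":0,"gripper":255}]' 60;  python3 -m crank '[{"dp":[0,0,20],"roll":0,"gripper":255},{"dp":[0,0,30],"roll":0,"gripper":255},{"dp":[0,0,30],"roll":0,"gripper":255}]' 60; python3 - <<'E'
from h import *
to((430,60,150))
p=eyes.capture('wrist'); save(p,'w4.png')
for l in('label_green','label_orange','label_blue'):
  for d in models.spot_point(p,l): print(l,d['confidence'],d['centre'],onz(p,d['centre'],44))
a=eyes.capture('scene');b=eyes.capture('side')
for l in('label_green',): print([(d['confidence'],d['centre']) for p in(a,b) for d in models.spot_point(p,l)])
save(a,'a4.png',(100,230,280,350),4)
E
```

```text
time_s: 6.7
eef_pos: [430.1, 33.1, 148.3]
ee_rot: [0.707, -0.707, -0.019, 0.02]
force: [0.6, -1.2, -1.6]
grip_width: 0.358
time_s: 6.95
eef_pos: [429.3, 61.6, 148.6]
ee_rot: [0.707, -0.707, -0.019, 0.021]
force: [0.9, -0.2, -1.3]
grip_width: 0.361
t 6.95 pos [429.3  61.6 148.6] yaw of tool x 0.057 dp [ 0.7 -1.4 -1.6] tilt [-0. -1.  0.]
label_blue 0.59 [23.5, 424.4] [ 621.5 -190.5   44. ]
[(0.84, [191.5, 309.9]), (0.69, [354.3, 213.2])]
```

View pics/w4.png

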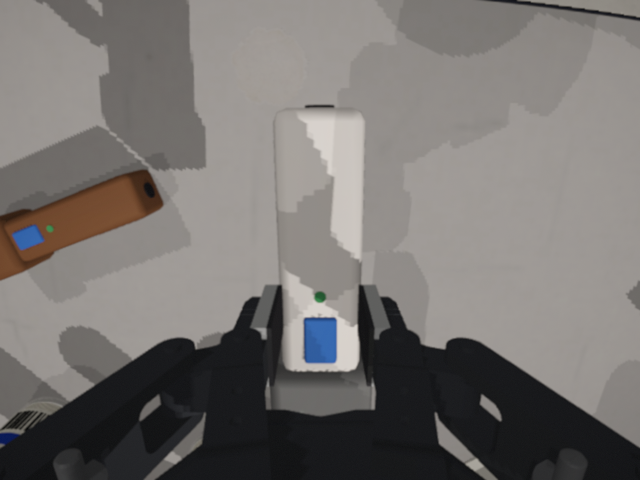

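View pics/a4.png

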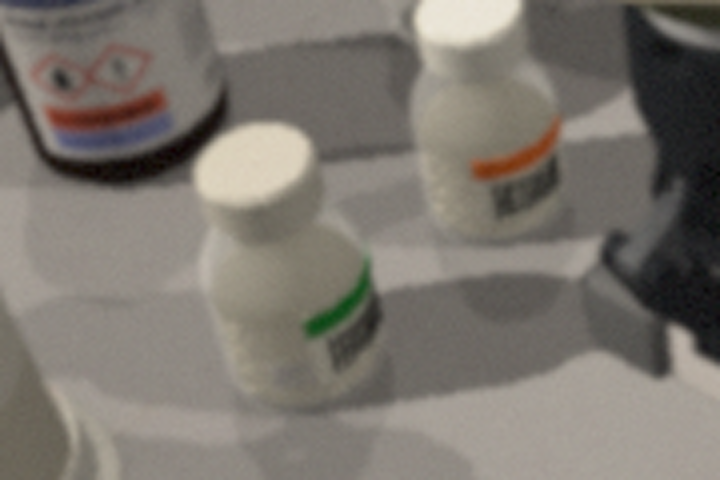

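```bash
python3 - <<'E'
from h import *
b=eyes.capture('side'); save(b,'b5.png',(330,170,400,250),8); 
a=eyes.capture('scene'); print(ray(a,(185,310)),ray(b,(354,213)))
E
```

```text
(array([132.5, 387.9, 695. ]), array([ 0.6, -0.3, -0.7])) (array([  565.8, -1417.6,   698.2]), array([ 0.1,  0.9, -0.4]))
```

View pics/b5.png

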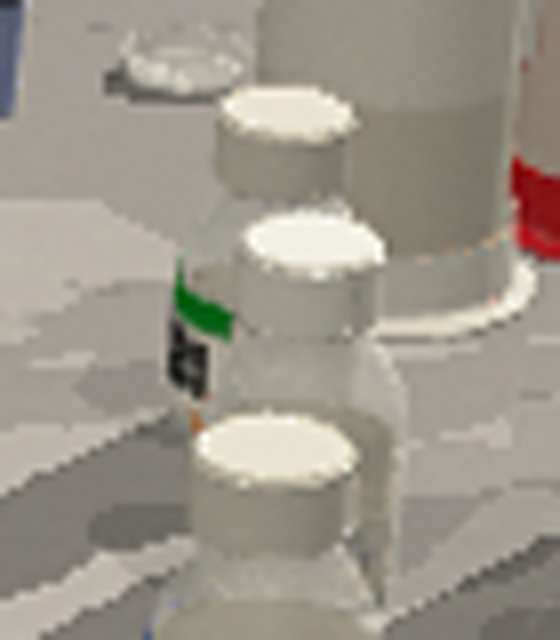

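```bash
python3 - <<'E'
from h import *
a=eyes.capture('scene');b=eyes.capture('side')
caps={'green':((100+256/4,230+153/4),(330+288/8,170+112/8)),'orange':((100+466/4,230+18/4),(330+314/8,170+243/8))}
for k,(u,v) in caps.items(): print(k,tri(a,u,b,v),onz(a,u,136),onz(b,v,136))
c=(onz(a,caps['green'][0],136)+onz(b,caps['green'][1],136))[:2]/2
def hit(p,uv,c,r=37.5):
    o,d=ray(p,uv); f=o[:2]-c; A=d[:2]@d[:2];B=f@d[:2];C=f@f-r*r; D=B*B-A*C
    s=(-B-np.sqrt(max(D,0)))/A; X=o+s*d; return X,np.arctan2(*(X[:2]-c)[::-1]),D>0
for cc in (c,c+[5,0],c-[5,0],c+[0,5],c-[0,5]):
  print('c',cc)
  for n,p,uv in(('scL',a,(100+307/4,230+325/4)),('sdR',b,(330+233/8,170+320/8)),('scNet',a,(191.5,309.9)),('sdNet',b,(354.3,213.2))):
    X,th,ok=hit(p,uv,cc); print(n,X,'outward ang rel -x',round((th-np.pi+np.pi)%(2*np.pi)-np.pi,3),ok)
E
```

```text
green (array([682. , 108.6, 136.3]), np.float64(2.611896467105801)) [680.5 108.6 136. ] [683.2 112.  136. ]
orange (array([682.9, -16.3, 132.2]), np.float64(7.02394810852386)) [674.4 -12.6 136. ] [685.3 -19.9 136. ]
c [681.9 110.3]
scL [648.1 126.7  58. ] outward ang rel -x -0.451 True
sdR [664.8  76.9  64.7] outward ang rel -x 1.1 True
scNet [646.4  98.   35.6] outward ang rel -x 0.334 True
sdNet [651.4  88.5  48.6] outward ang rel -x 0.623 True
c [686.9 110.3]
scL [652.2 124.6  52.9] outward ang rel -x -0.39 True
sdR [665.   79.8  63.4] outward ang rel -x 0.95 True
scNet [652.9  94.4  27.3] outward ang rel -x 0.44 True
sdNet [651.9  96.8  45. ] outward ang rel -x 0.368 True
c [676.9 110.3]
scL [644.1 128.7  62.9] outward ang rel -x -0.511 True
sdR [664.7  74.9  65.6] outward ang rel -x 1.241 True
scNet [640.4 101.4  43.3] outward ang rel -x 0.24 True
sdNet [651.1  83.1  51. ] outward ang rel -x 0.813 True
c [681.9 115.3]
scL [646.4 127.5  60.1] outward ang rel -x -0.331 True
sdR [665.2  81.8  62.6] outward ang rel -x 1.11 True
scNet [649.6  96.3  31.6] outward ang rel -x 0.533 True
sdNet [651.7  93.1  46.6] outward ang rel -x 0.635 True
c [681.9 105.3]
scL [650.3 125.6  55.3] outward ang rel -x -0.57 True
sdR [664.5  72.1  66.7] outward ang rel -x 1.09 True
scNet [644.9  98.9  37.6] outward ang rel -x 0.173 True
sdNet [651.1  83.8  50.6] outward ang rel -x 0.611 True
```

Two edges of the green band give a bottle axis at (682,110). The label is then at (646,98,44) with yaw +0.325, and its width of 1.55 rad fits the 60 mm given. The scene network's point, (646,98), agrees. Move to the reading pose.

```bash
python3 -m crank '[{"dp":[15,20,-4],"roll":-0.07,"gripper":255},{"dp":[30,40,-8],"roll":-0.14,"gripper":255},{"dp":[45,60,-12],"roll":-0.21,"gripper":255},{"dp":[60,80,-15],"roll":-0.268,"gripper":255},{"dp":[70,92,-17],"roll":-0.268,"gripper":255},{"dp":[70,96,-17],"roll":-0.268,"gripper":255},{"dp":[70,96,-17],"roll":-0.268,"gripper":255},{"dp":[70,96,-17],"roll":-0.268,"gripper":255}]' 60; python3 - <<'E'
from h import *
to((500,49,52))
a=eyes.capture('scene');b=eyes.capture('side')
x,R,s=pose(); ya=np.arctan2(R[1,0],R[0,0]); f=np.array([np.cos(ya),np.sin(ya),0]); n=np.array([-f[1],f[0],0]); o=x-1.3*f+[0,0,-30.4]
print('origin',o,'read',o+155*f+[0,0,22])
c=[o+f*X+n*Y+[0,0,Z] for X in(-75,75) for Y in(-17,17) for Z in(0,40)]
ims=[]
for p,bx in((a,(100,220,340,400)),(b,(260,150,420,270))):
    im=p['color'][...,::-1].copy(); S=400//(bx[2]-bx[0]) if 0 else 1
    big=cv2.resize(im[bx[1]:bx[3],bx[0]:bx[2]],(400,300),interpolation=cv2.INTER_CUBIC); sc=400/(bx[2]-bx[0])
    for q in proj(p,c): cv2.circle(big,tuple(int(v) for v in (q-bx[:2])*sc),3,(0,0,255),-1)
    for q in proj(p,[o+155*f+[0,0,22]]): cv2.circle(big,tuple(int(v) for v in (q-bx[:2])*sc),3,(255,0,255),-1)
    ims.append(big)
cv2.imwrite('pics/c6.png',np.hstack(ims))
for p in(a,b): print([(d['confidence'],d['centre']) for l in('scanner','read_point','label_green') for d in models.spot_point(p,l)], proj(p,[o]))
E
```

```text
time_s: 8.22
eef_pos: [500.4, 47.2, 53.9]
ee_rot: [0.698, -0.698, -0.113, 0.113]
force: [0.9, -0.1, -1.4]
grip_width: 0.359
t 8.22 pos [500.4  47.2  53.9] yaw of tool x 0.322 dp [0.2 1.9 1.8] tilt [-0. -1.  0.]
origin [499.5  46.8  24. ] read [646.5  95.9  46. ]
[(0.67, [265.3, 332.3]), (0.59, [350.3, 299.5]), (0.79, [188.3, 308.8])] [[267.1 334.7]]
[(0.95, [282.3, 349.8]), (0.88, [277.9, 255.5]), (0.6, [305.5, 221.6]), (0.75, [296.5, 279.2]), (0.58, [354.6, 207.6])] [[304.2 224.6]]
```

View pics/c6.png

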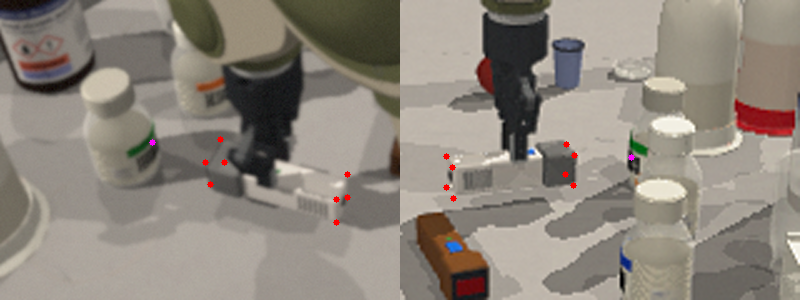

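The reader model overlay fits in both views. The read point (magenta) sits a few mm high and in front of the label, well inside tolerance. Nudge it 4 mm down and forward, then hold.

```bash
python3 -m crank '[{"dp":[4,4,2],"roll":0,"gripper":255},{"dp":[4,4,2],"roll":0,"gripper":255},{"dp":[4,4,2],"roll":0,"gripper":255},{"dp":[4,4,2],"roll":0,"gripper":255},{"dp":[4,4,2],"roll":0,"gripper":255},{"dp":[4,4,2],"roll":0,"gripper":255},{"dp":[4,4,2],"roll":0,"gripper":255},{"dp":[4,4,2],"roll":0,"gripper":255},{"dp":[4,4,2],"roll":0,"gripper":255},{"dp":[4,4,2],"roll":0,"gripper":255}]' 60; 
for i in 1 2; do python3 -m crank '[{"dp":[0,0,0],"roll":0,"gripper":255},{"dp":[0,0,0],"roll":0,"gripper":255},{"dp":[0,0,0],"roll":0,"gripper":255},{"dp":[0,0,0],"roll":0,"gripper":255},{"dp":[0,0,0],"roll":0,"gripper":255},{"dp":[0,0,0],"roll":0,"gripper":255},{"dp":[0,0,0],"roll":0,"gripper":255},{"dp":[0,0,0],"roll":0,"gripper":255},{"dp":[0,0,0],"roll":0,"gripper":255},{"dp":[0,0,0],"roll":0,"gripper":255}]' 60; done
python3 -c "
from h import *
s=pose()[2];print(s['dq'])
to((430,60,150))"
```

```text
time_s: 9.45
eef_pos: [503.9, 50.3, 49.4]
ee_rot: [-0.698, 0.698, 0.113, -0.113]
force: [0.1, 0.3, -1.3]
grip_width: 0.36
time_s: 10.28
eef_pos: [503.9, 50.3, 49.4]
ee_rot: [-0.698, 0.698, 0.113, -0.113]
force: [0.8, 0.2, -0.9]
grip_width: 0.36
time_s: 11.12
eef_pos: [503.9, 50.3, 49.4]
ee_rot: [0.698, -0.698, -0.113, 0.113]
force: [-0.7, 0.6, -2.5]
grip_width: 0.359
[-0.  0.  0. -0.  0.  0.]
t 11.12 pos [503.9  50.3  49.4] yaw of tool x 0.322 dp [ -67.  -100.6   32.6] tilt [-0. -1.  0.]
```

Held still for 2.5 s. Retreat.

```bash
python3 -m crank '[{"dp":[-20,-20,8],"roll":0,"gripper":255},{"dp":[-40,-50,16],"roll":0,"gripper":255},{"dp":[-60,-80,24],"roll":0.1,"gripper":255},{"dp":[-67,-100,32],"roll":0.2,"gripper":255},{"dp":[-67,-105,32],"roll":0.3,"gripper":255},{"dp":[-67,-105,32],"roll":0.4,"gripper":255},{"dp":[-67,-105,32],"roll":0.47,"gripper":255},{"dp":[-67,-105,32],"roll":0.47,"gripper":255}]' 60; python3 -c "
from h import *
to((464,-337,150))"
```

```text
time_s: 11.78
eef_pos: [430.2, 59.4, 154.6]
ee_rot: [-0.705, 0.705, -0.053, 0.053]
force: [0.8, 0.1, -1.9]
grip_width: 0.363
t 11.78 pos [430.2  59.4 154.6] yaw of tool x -0.15 dp [  92.7    4.7 -386.9] tilt [ 0. -1. -0.]
```

```bash
python3 -m crank '[{"dp":[9,0,-36],"roll":0,"gripper":255},{"dp":[18,0,-74],"roll":0,"gripper":255},{"dp":[27,0,-112],"roll":0,"gripper":255},{"dp":[36,0,-150],"roll":0,"gripper":255},{"dp":[45,0,-188],"roll":0,"gripper":255},{"dp":[54,0,-226],"roll":0,"gripper":255},{"dp":[63,0,-264],"roll":0,"gripper":255},{"dp":[72,0,-302],"roll":0,"gripper":255},{"dp":[81,0,-340],"roll":0,"gripper":255},{"dp":[90,0,-375],"roll":0,"gripper":255}]' 60; python3 -m crank '[{"dp":[2,30,-12],"roll":0,"gripper":255},{"dp":[2,50,-12],"roll":0,"gripper":255},{"dp":[2,60,-12],"roll":0,"gripper":255},{"dp":[2,60,-12],"roll":0,"gripper":255}]' 60; python3 - <<'E'
from h import *
p=eyes.capture('wrist'); save(p,'w7.png')
for d in models.spot_point(p,'mat'): print(d['confidence'],d['centre'],onz(p,d['centre'],0))
to((464,-337,37))
E
```

```text
time_s: 12.62
eef_pos: [463.6, -327.0, 154.1]
ee_rot: [0.705, -0.705, 0.052, -0.051]
force: [0.7, -0.1, -1.3]
grip_width: 0.362
time_s: 12.95
eef_pos: [463.4, -335.9, 92.1]
ee_rot: [0.706, -0.704, 0.053, -0.05]
force: [-0.7, 1.5, -1.0]
grip_width: 0.358
t 13.05 pos [ 464.7 -336.7   95.2] yaw of tool x -0.146 dp [-0.7 58.2 -0.4] tilt [ 0. -1. -0.]
```

View pics/w7.png

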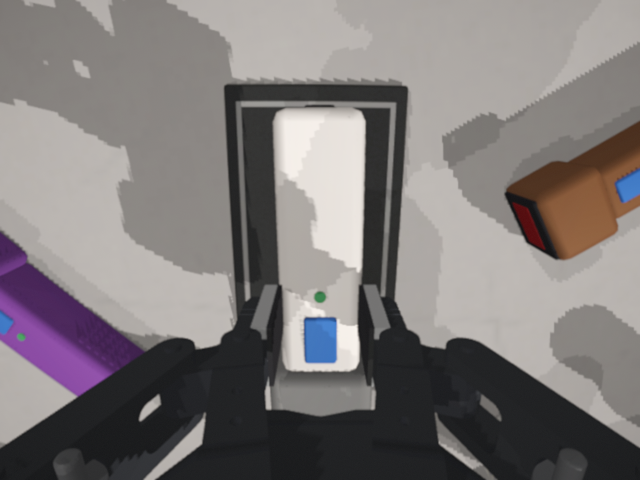

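The reader is centred over the mat and parallel to it: mat edges at columns 228–405, reader at 275–365. Lower it slowly.

```bash
python3 -m crank '[{"dp":[0,20,0],"roll":0,"gripper":255},{"dp":[0,38,0],"roll":0,"gripper":255},{"dp":[0,48,0],"roll":0,"gripper":255},{"dp":[0,52,0],"roll":0,"gripper":255},{"dp":[0,54,0],"roll":0,"gripper":255},{"dp":[0,56,0],"roll":0,"gripper":255},{"dp":[0,57,0],"roll":0,"gripper":255},{"dp":[0,58,0],"roll":0,"gripper":255},{"dp":[0,58,0],"roll":0,"gripper":255},{"dp":[0,58,0],"roll":0,"gripper":255}]' 60
```

```text
time_s: 13.88
eef_pos: [464.4, -337.1, 36.8]
ee_rot: [-0.705, 0.705, -0.052, 0.052]
force: [0.6, 0.8, -1.0]
grip_width: 0.366
```

```bash
for i in 1 2 3; do python3 -m crank '[{"dp":[0,0.5,0],"roll":0,"gripper":255},{"dp":[0,1,0],"roll":0,"gripper":255},{"dp":[0,1,0],"roll":0,"gripper":255}]' 60 | grep -E 'pos|force'; done
```

```text
eef_pos: [464.4, -337.0, 36.5]
force: [-3.4, 2.8, 8.4]
eef_pos: [464.5, -337.0, 36.4]
force: [-4.5, 6.3, 16.1]
eef_pos: [464.6, -336.9, 36.3]
force: [-7.1, 8.6, 25.0]
```

```bash
python3 -m crank '[{"dp":[0,-1,0],"roll":0,"gripper":255},{"dp":[0,-2,0],"roll":0,"gripper":255},{"dp":[0,-2,0],"roll":0,"gripper":150},{"dp":[0,-2,0],"roll":0,"gripper":80},{"dp":[0,-2,0],"roll":0,"gripper":0},{"dp":[0,-2,0],"roll":0,"gripper":0},{"dp":[0,-2,0],"roll":0,"gripper":0},{"dp":[0,-2,0],"roll":0,"gripper":0},{"dp":[0,-2,0],"roll":0,"gripper":0},{"dp":[0,-2,0],"roll":0,"gripper":0}]' 20;  python3 -m crank '[{"dp":[0,-15,0],"roll":0,"gripper":0},{"dp":[0,-35,0],"roll":0,"gripper":0},{"dp":[0,-65,0],"roll":0,"gripper":0},{"dp":[0,-95,0],"roll":0,"gripper":0},{"dp":[0,-110,0],"roll":0,"gripper":0},{"dp":[0,-110,0],"roll":0,"gripper":0},{"dp":[0,-110,0],"roll":0,"gripper":0},{"dp":[0,-110,0],"roll":0,"gripper":0}]'; python3 - <<'E'
from h import *
p=eyes.capture('wrist'); save(p,'w8.png'); b=eyes.capture('side'); a=eyes.capture('scene')
for l,z in(('scanner',6),('mat',0)):
  for n,q in(('w',p),('side',b),('scene',a)):
    for d in models.spot_point(q,l): print(n,l,round(d['confidence'],2),onz(q,d['centre'],z))
for n,q in(('side',b),('scene',a)):
  for l in('label_green','label_blue','label_orange'):
    print(n,l,[np.round(d['centre'],1).tolist() for d in models.spot_point(q,l)])
w=cv2.resize(cv2.imread('pics/w8.png'),(400,300)); s=cv2.resize(b['color'][190:370,220:460,::-1],(400,300))
cv2.imwrite('pics/c8.png',np.hstack([w,s]))
E
```

```text
time_s: 15.47
eef_pos: [464.2, -336.9, 35.4]
ee_rot: [0.705, -0.705, 0.052, -0.052]
force: [0.7, 0.6, 0.1]
grip_width: 1.0
time_s: 16.13
eef_pos: [463.8, -336.5, 144.2]
ee_rot: [0.706, -0.705, 0.053, -0.052]
force: [-0.6, 0.0, -0.3]
grip_width: 0.998
w scanner 0.96 [ 484.1 -527.6    6. ]
w scanner 0.79 [ 437.6 -141.7    6. ]
w scanner 0.69 [ 461.9 -336.8    6. ]
side scanner 0.9 [ 433.9 -123.5    6. ]
side scanner 0.74 [ 484.6 -550.6    6. ]
side scanner 0.62 [ 457.2 -321.1    6. ]
side scanner 0.39 [656.5 173.4   6. ]
scene scanner 0.81 [ 437.  -133.7    6. ]
scene scanner 0.69 [673.3 -39.4   6. ]
side mat 0.87 [ 465.1 -317.     0. ]
side label_green [[353.9, 210.9]]
side label_blue [[347.8, 256.3]]
side label_orange [[348.9, 229.0]]
scene label_green [[191.5, 309.2]]
scene label_blue [[298.6, 232.8]]
scene label_orange [[234.9, 274.8]]
```

View pics/c8.png

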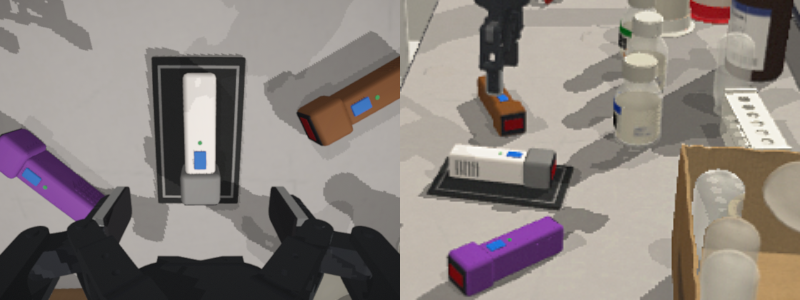

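The reader lies flat at the middle of the mat, clear of the gripper. The bottles have not moved.

```bash
python3 -c "
from h import *
print(ctrl.finish_job())"
```

```text
the job is handed in; nothing more can be done
None
```

I picked up the white reader and held it level in front of the green-banded label for about 2.5 s. Then I laid it back on the mat, let go, and handed the job in at about 16 s. The hand-in reports no verdict, so what follows rests on my own checks.

- **Reading:** I estimated the label at (646, 98, 44) mm with yaw 0.325. By my calculation the read point was within about 6 mm of it and the yaw within about 0.01 rad. All joint speeds read zero at the end of the hold.
- **Put back:** the last pictures show the reader flat on the mat on its underside, with the gripper open and 110 mm above it. The wrist camera puts its origin at (462, -337), against my estimate of (463, -336) for the mat centre.
- **Contact force:** lowering the reader onto the mat peaked at about 25 N on the wrist sensor, which is firmer than I meant. I backed off 2 mm before opening the fingers.
- **Bottles:** the label pixels in the scene view, where I had earlier values, are within about 2 px of them.

**Checks that disagreed:**
- The side-view network put the reader about 17 mm from the wrist-camera value, with confidence 0.62. It put the mat centre off by about the same amount, so I took it as detector error.
- In the last scene view the network did not find the white reader. Its only other hit there, at (673, -39), was false.

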